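# Set the test cell's handwheel, taking up the backlash

### The job

The handwheel on top of the parallel-plate test cell has been turned clockwise past its index and its screw has backlash. Turn the wheel anticlockwise until its white line is about 30 degrees beyond the index, then bring it back clockwise until the line stands at the index, with no reversing at the last so that the backlash stays taken up, and let go. Do not turn the smaller knob on the flat grey box next to it.

Things in the scene. Friction and masses are not known exactly. Their poses are not given: they have to be found in the camera images.
- cell: the test cell, fixed to the bench: dark square base 150 x 150 mm, three steel pillars round brass discs, round aluminium top plate (diameter 140 mm, top 97 mm above the bench, ticks every 30 degrees), handwheel above. Origin: centre of its underside, on the wheel's axis; z up; x towards the index, a 14 mm wide pointed dark steel block, the only one on the plate, at radius 51 to 82 mm, top 113 mm up
- wheel_bar (a point): centre of the handwheel's aluminium finger bar, on the wheel's axis, 138 mm above the bench; pinch it from above. Bar 56 mm long (point x), 16 mm thick (point y), 44 mm tall, standing on the wheel's ribbed black disc (diameter 100 mm, upper face 116 mm up). The wheel starts 15 to 45 degrees clockwise of the index, turns stiffly (0.08 N m), stays put; stops over 120 degrees off
- wheel_line (a point): outer end of the handwheel's white line, on the disc's upper face, 48 mm from the axis, 116 mm above the bench; the line runs outwards in line with the finger bar, on one side only. x outwards along the line, z up
- play (a joint): where the handwheel stands within its backlash, rad: -0.09 the wheel bears on the screw anticlockwise, +0.09 it bears clockwise (slack taken up clockwise). Between these it moves loosely (0.012 N m); beyond, it carries the screw along, so a reversal costs 0.18 rad (10 degrees) of lost motion
- box_knob_line (a point): outer end of the line on top of the smaller black bar knob (54 mm wide, 88 mm above the bench) of the flat grey resistance box, 120 x 170 x 55 mm, fixed to the bench beside the cell; not to be turned
Mind the look-alikes: they are no part of the job. What is shaped like the cell but red is not meant.

How it is judged (in metres and radians):
On the way:
1. the wheel's line has been turned anticlockwise beyond the index by at least 22 degrees (y of wheel_line in the frame of cell above 0.018 m and x of wheel_line in the frame of cell above 0 m), for 0.1 s.
At the end, for the whole second after the job is handed in: the wheel's line stands within 10 mm (12 degrees) to either side of the index, at rest, with the backlash taken up clockwise (play above +0.03 rad) (y of wheel_line in the frame of cell between -0.01 and 0.01 m and x of wheel_line in the frame of cell above 0 m and value of joint play above 0.03 rad and velocity of joint play between -0.05 and 0.05 rad/s); the robot touches nothing.
It fails at once if the smaller knob of the grey box is turned (its line moves more than 8 mm) (distance of box_knob_line from where it was at the start of the episode above 0.008 m).
It also fails if it takes over 32 s, if anything falls off the work surface, if the arm or the gripper's body presses on something with over 40 N, if the wrist force passes 120 N, or if a joint passes its speed limit or range.

### The arm

A 7-joint arm with a two-finger parallel gripper is mounted at the origin on the work surface. World frame = base frame: x ahead of the robot, y to its left, z up, the work surface at z = 0. Lengths are in mm, angles in degrees, forces in N, time in s.
With the tool pointing down it reaches from about 400 to 900 mm from the base axis. Payload 5.6 kg.
Tool frame: the origin (TCP) lies at the very end of the fingers, on their centre line; the grasp point (between the pads) lies 19 mm behind it; z points along the fingers, y is the line along which they close (so a half turn about z gives the same grasp; the last joint's range is limited). The gripper opens to 92 mm and grips with 3 to 60 N. Pads are 20 mm wide; open, the fingers measure 128 mm over their backs; the gripper's body (75 mm by 189 mm) begins 69 mm behind the grasp point.
Start: joints at [67.093, 26.786, -0.665, 91.828, 0.344, 61.387, -3.226], TCP at [226.99, -609.085, 214.592] pointing down, gripper open.
Joint ranges: [-144.91, 144.91], [-17.63, 115.5], [-89.93, 88.59], [15.96, 139.68], [-74.01, 254.01], [8.47, 105.57], [-167.45, 167.45]. Speed limits (degrees/s): [147.25, 147.25, 180, 180, 180, 180, 180].

### API

Orientations are given as a 3x3 rotation matrix whose columns are the frame's x, y, z axes.
In Python, from cell import monitor, viewer, ticket, models gives the robot as it stands.
- The arm moves only by the tool jog_arm, never from a script. Its argument "steps" is a list of rows, each a list of 5 numbers: the opening, from 0 (shut) to 1 (fully open), then the shift along the tool's x, y, z in cm, then the turn about the tool's z in rad. A call has 1 to 5 rows; each row shifts and turns the commanded pose from where the row before left it, along the tool's axes as they then stand; what a row does not reach is not made up. A row lasts 1/12 s, in which the tool goes at most 41.7 mm and 7.16 degrees, less where a joint would pass 70% of its speed; a pose out of reach is approached as far as the arm can. A call with a gripper value outside its range is refused whole. The fingers move at their own pace and stop on an object; "grip_force" is the grip in N (left out, the last holds). Time passes only in rows, so rows that do not move let the fingers close. It gives the time, the measured TCP pose, the force, the opening and the grip force at its end, in the units of the state.
- monitor.state(): the state, without advancing time (a new reading comes with each control period).
- viewer.read_camera(name): name is "scene" or "side" or "wrist"; returns (picture, depth): 400x640x3 uint8, red, green, blue; 400x640 float32, mm along the optical axis (not along the pixel's ray), 0 where there is no reading.
- viewer.calibration(name): a dict with "camera_matrix" (3x3 intrinsics, pixels), "rvec" (rotation vector, rad) and "tvec" (3), from world to camera coordinates, as OpenCV has them; the wrist camera has in their place "tool_from_camera" (4x4, takes a point from camera to tool coordinates, whose origin is the TCP and whose axes are the flange's). Camera axes: x right, y down, z forward; pixel columns grow to the right and rows downward; lengths in mm; the calibration is good to about 2 mm. A picture is of the moment at which its call begins: read the wrist's pose just before it. calibration takes no time and is no camera call.
- ticket.close_job(): hands the job in; it is judged then, once.
Trained networks look in the newest picture that a camera, given by its name, has taken for a name from the list of things; names that differ only in an ending like _2 or _b are one class to them, and where a whole thing is asked for, a point or a joint stands for the part that bears it (a point fixed in the world has none). Each returns a list of dicts, best first, with "score" (0 to 1); they miss things now and then, are a little off and sometimes report something else, mostly with a low value. They report only what shows in the picture. A call takes as long as a camera call. They do not tell look-alikes from the thing itself.
- models.look_for(target, camera): "pixel" ([column, row] in pixels, amid what is visible of it).
The state is a dict: "clock": time; "joints": joint angles; "joint_velocities": joint speeds; "joint_efforts": joint torques, N m; "ee_pos": TCP position; "tcp_rot": TCP orientation; "contact_force": force on the tool from outside, world axes, zero at the start; "moment": the same for the moment, N m; "opening": finger opening in mm; "finger_force": force on a finger pad.
Only numpy, scipy, OpenCV 4.12 (cv2) and the standard library are available. Lean on these libraries where they do the work, as an engineer would, in place of code of your own. Each camera call takes 0.05 s, during which the arm holds its last target. There are 200 camera calls.

## Working session

There is one attempt and no reset: what is moved stays moved. The work goes in short steps, Python scripts to look and compute and a tool call to move; the robot and the scene stay as the last step left them, time stands still between calls to the robot, and variables do not carry over. Pictures are saved under pics/ and viewed, at most 10 in all, crops included, and the job is handed in when it is done.

Besides the shell and the picture viewer there is one more tool, called after "Call:" as name(argument=value, ...), one argument or row to a line, values as JSON. jog_arm: Moves the arm, as the interface text tells. Its arguments: {"type":"object","properties":{"steps":{"type":"array"},"grip_force":{"type":"number"}},"required":["steps"]}

```bash
mkdir -p pics
cat > h.py <<'E'
import numpy as np, cv2
from cell import monitor, viewer, ticket, models
def cam2world(name, st=None):
    c=viewer.calibration(name); K=np.array(c["camera_matrix"])
    if name=="wrist":
        T=np.eye(4);T[:3,:3]=st["tcp_rot"];T[:3,3]=st["ee_pos"]
        return K,T@np.array(c["tool_from_camera"])
    R=cv2.Rodrigues(np.array(c["rvec"],float))[0];t=np.array(c["tvec"],float).ravel()
    T=np.eye(4);T[:3,:3]=R.T;T[:3,3]=-R.T@t
    return K,T
def on_plane(K,T,px,z):
    d=T[:3,:3]@np.linalg.inv(K)@np.array([px[0],px[1],1.]);o=T[:3,3]
    return o+d*(z-o[2])/d[2]
def proj(K,T,p):
    q=np.linalg.inv(T)@np.append(p,1); q=K@q[:3]; return q[:2]/q[2]
def save(n,im): cv2.imwrite("pics/"+n,cv2.cvtColor(im,cv2.COLOR_RGB2BGR))
E
python3 - <<'E'
from h import *
s=monitor.state();print(s["clock"],s["ee_pos"],np.round(s["tcp_rot"],2).tolist())
ims=[]
for n in("scene","side"):
    im,d=viewer.read_camera(n);save(n+".png",im)
    K,T=cam2world(n)
    for t,z in(("cell",60),("wheel_bar",138),("wheel_line",116),("box_knob_line",88)):
        for r in models.look_for(t,n)[:3]: print(n,t,round(r["score"],2),np.round(r["pixel"]),np.round(on_plane(K,T,r["pixel"],z)))
E
```

```text
0.0 [ 226.7544964  -608.5360184   213.63590877] [[0.94, 0.35, -0.0], [0.35, -0.94, 0.0], [-0.0, -0.0, -1.0]]
scene cell 0.85 [218. 271.] [ 535. -233.   60.]
scene cell 0.83 [199. 192.] [ 304. -272.   60.]
scene wheel_bar 0.69 [215. 252.] [ 547. -224.  138.]
scene wheel_line 0.81 [193. 173.] [ 296. -274.  116.]
scene wheel_line 0.6 [215. 255.] [ 537. -228.  116.]
scene box_knob_line 0.9 [403. 235.] [533. 147.  88.]
side cell 0.84 [350. 146.] [ 508. -211.   60.]
side cell 0.66 [448. 169.] [ 280. -262.   60.]
side wheel_bar 0.78 [456. 148.] [ 277. -243.  138.]
side wheel_bar 0.64 [352. 122.] [ 506. -205.  138.]
side wheel_line 0.94 [450. 150.] [ 289. -259.  116.]
side wheel_line 0.8 [352. 122.] [ 519. -231.  116.]
side box_knob_line 0.95 [260. 252.] [492. 164.  88.]
```

View pics/scene.png

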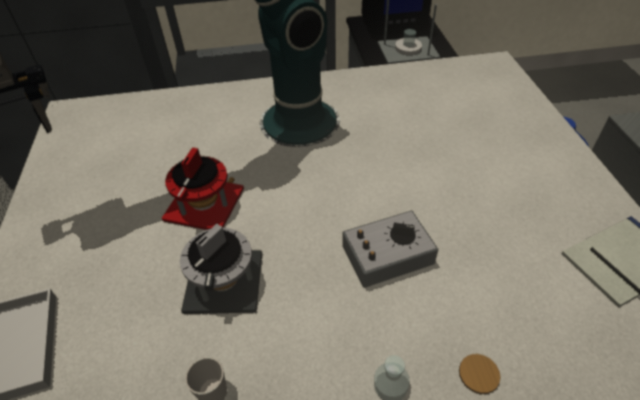

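View pics/side.png

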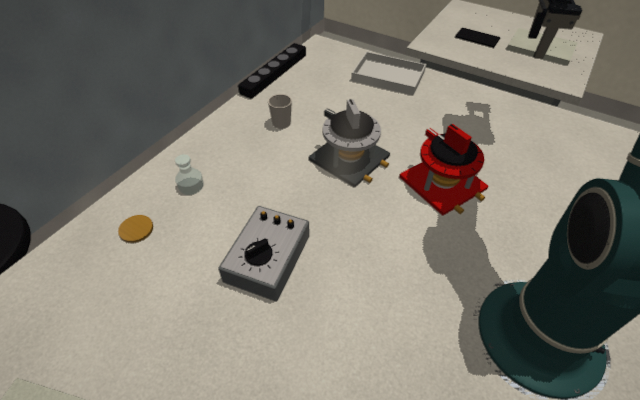

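The scene shows the grey cell at about (218,258), with the red look-alike behind it at (200,180) and the box at (390,245). In the side view the grey cell is at (350,135). I'll go above the grey cell, at roughly (530,-218).

Call:
jog_arm(
  steps=[
    [1, 2.6, -1.6, -1.4, 0],
    [1, 2.6, -1.6, -1.4, 0],
    [1, 2.6, -1.6, -1.4, 0],
    [1, 2.6, -1.6, -1.4, 0],
    [1, 2.6, -1.6, -1.4, 0],
  ],
)

```text
clock: 0.92
ee_pos: [321.6, -487.5, 285.3]
tcp_rot: [[0.937, 0.349, 0.0], [0.349, -0.937, -0.0], [-0.0, 0.0, -1.0]]
contact_force: [0.4, 0.3, 0.0]
opening: 91.9
finger_force: 0.0
```

Call:
jog_arm(
  steps=[
    [1, 2.6, -1.6, -0.8, 0],
    [1, 2.6, -1.6, -0.8, 0],
    [1, 2.6, -1.6, -0.8, 0],
    [1, 2.6, -1.6, -0.8, 0],
    [1, 2.6, -1.6, -0.8, 0],
  ],
)

```text
clock: 1.33
ee_pos: [415.4, -367.0, 325.3]
tcp_rot: [[0.937, 0.349, 0.0], [0.349, -0.937, -0.0], [0.0, 0.001, -1.0]]
contact_force: [0.2, 0.4, -0.2]
opening: 92.1
finger_force: 0.0
```

Call:
jog_arm(
  steps=[
    [1, 2.6, -1.6, 0, 0],
    [1, 2.6, -1.6, 0, 0],
    [1, 2.6, -1.6, 0, 0],
    [1, 0, 0, 0, 0],
    [1, 0, 0, 0, 0],
  ],
)

```text
clock: 1.75
ee_pos: [472.1, -294.5, 324.7]
tcp_rot: [[0.936, 0.353, 0.0], [0.353, -0.936, 0.0], [0.0, 0.0, -1.0]]
contact_force: [-0.6, -1.2, 0.3]
opening: 92.0
finger_force: 0.0
```

```bash
cat > look.py <<'E'
from h import *
import sys
s=monitor.state();R=np.array(s["tcp_rot"]);print(s["clock"],np.round(s["ee_pos"],1),np.round(R,3).tolist(),np.round(s["contact_force"],1))
im,d=viewer.read_camera("wrist");save(sys.argv[1],im)
K,T=cam2world("wrist",s);print("cam",np.round(T[:3,3]),np.round(K[0,0]))
for t,z in(("cell",97),("wheel_bar",160),("wheel_line",116)):
    for r in models.look_for(t,"wrist")[:3]: print(t,round(r["score"],2),np.round(r["pixel"]),np.round(on_plane(K,T,r["pixel"],z)))
np.savez(sys.argv[1]+".npz",im=im,d=d,K=K,T=T)
E
python3 look.py w1.png
```

```text
1.75 [ 472.1 -294.5  324.7] [[0.936, 0.353, 0.0], [0.353, -0.936, 0.0], [0.0, 0.0, -1.0]] [-0.6 -1.2  0.3]
cam [ 543. -266.  494.] 335.0
cell 0.84 [273. 270.] [ 327. -279.   97.]
cell 0.67 [291. 105.] [ 531. -232.   97.]
wheel_bar 0.61 [286. 110.] [ 527. -234.  160.]
wheel_bar 0.57 [258. 296.] [ 325. -271.  160.]
wheel_line 0.74 [260. 296.] [ 297. -275.  116.]
wheel_line 0.62 [283. 109.] [ 524. -227.  116.]
```

View pics/w1.png

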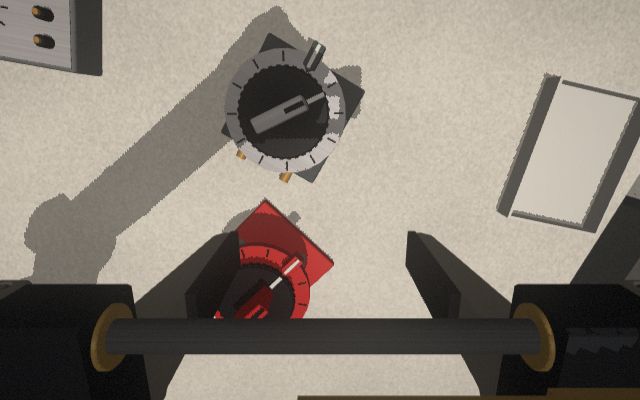

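The wrist view shows the grey cell with its disc centred at about (283,112). The white line's end is near (323,96) and the index block near (315,54).

```bash
cat > geo.py <<'E'
from h import *
import sys
f=np.load(sys.argv[1]+".npz");im,K,T=f["im"],f["K"],f["T"]
a=[float(v) for v in sys.argv[2:]]
o=T[:3,3]
# rectified top view at z=116: 2 px/mm, centre guess
cx,cy=a[0],a[1]
def H(z):
    pts=np.float32([[cx-100,cy-100],[cx+100,cy-100],[cx+100,cy+100],[cx-100,cy+100]])
    src=np.float32([proj(K,T,np.array([p[0],p[1],z])) for p in pts])
    return cv2.getPerspectiveTransform(src,np.float32([[0,400],[400,400],[400,0],[0,0]]))
r=[cv2.warpPerspective(im,H(z),(400,400)) for z in(116,97)]
for q in r:
    for k in range(0,401,100): cv2.line(q,(k,0),(k,399),(0,255,0),1);cv2.line(q,(0,k),(399,k),(0,255,0),1)
save("rect_"+sys.argv[1],np.hstack(r))
E
sed -i 's#"pics/"+n#"pics/"+n#' h.py; python3 geo.py w1.png 525 -230
```

```text
(no output)
```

View pics/rect_w1.png

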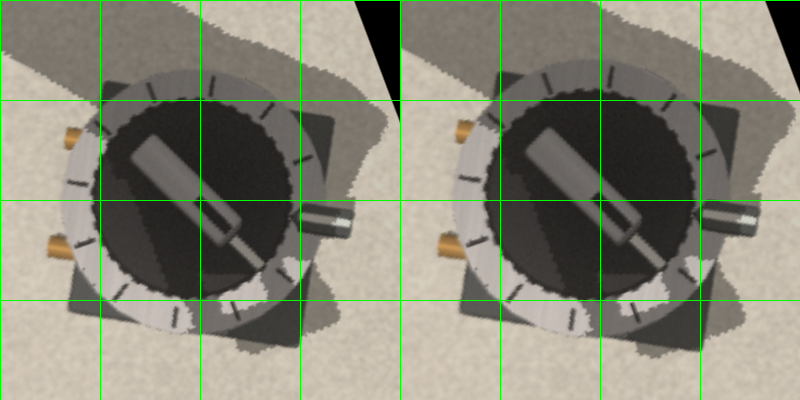

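Call:
jog_arm(
  steps=[
    [1, 2.3, -1.47, 3, 0],
    [1, 2.3, -1.47, 3, 0],
    [1, 2.3, -1.47, 3, 0],
    [1, 0, 0, 0.3, 0.124],
    [1, 0, 0, 0.3, 0.124],
  ],
)

```text
clock: 2.37
ee_pos: [519.5, -229.8, 226.2]
tcp_rot: [[0.995, 0.104, -0.004], [0.104, -0.995, 0.002], [-0.003, -0.002, -1.0]]
contact_force: [0.3, -0.9, 0.2]
opening: 92.3
finger_force: 0.0
```

Call:
jog_arm(
  steps=[
    [1, 0, 0, 0.5, 0.124],
    [1, 0, 0, 0.5, 0.124],
    [1, 0, 0, 0.5, 0.124],
    [1, 0, 0, 0.5, 0.124],
    [1, 0, 0, 0.5, 0.124],
  ],
)

```text
clock: 2.78
ee_pos: [519.7, -232.3, 203.3]
tcp_rot: [[0.868, -0.497, -0.0], [-0.497, -0.868, -0.0], [0.0, 0.001, -1.0]]
contact_force: [-0.7, 0.1, 0.4]
opening: 92.1
finger_force: 0.0
```

Call:
jog_arm(
  steps=[
    [1, 0, 0, 0, 0.124],
    [1, 0, 0, 0, 0.124],
    [1, 0, 0, 0, 0],
    [1, 0, 0, 0, 0],
  ],
)

```text
clock: 3.12
ee_pos: [520.0, -231.7, 203.6]
tcp_rot: [[0.727, -0.687, -0.0], [-0.687, -0.727, -0.0], [0.0, 0.0, -1.0]]
contact_force: [-0.9, -1.1, 0.2]
opening: 91.9
finger_force: 0.0
```

```bash
python3 look.py w2.png; python3 geo.py w2.png 525 -230
python3 - <<'E'
from h import *
print(np.round(monitor.state()["joints"]))
a=cv2.imread("pics/w2.png");b=cv2.imread("pics/rect_w2.png")
b=cv2.resize(b,(600,300));c=np.zeros((600,640,3),np.uint8);c[:300,:480]=cv2.resize(a,(480,300));c[300:,:600]=b
cv2.imwrite("pics/c2.png",c)
E
```

```text
3.1167 [ 520.  -231.7  203.6] [[0.727, -0.687, -0.0], [-0.687, -0.727, -0.0], [0.0, 0.0, -1.0]] [-0.9 -1.1  0.2]
cam [ 576. -282.  373.] 335.0
cell 0.97 [499. 260.] [ 368. -306.   97.]
cell 0.91 [325. 181.] [ 529. -241.   97.]
wheel_bar 0.75 [325. 200.] [ 531. -242.  160.]
wheel_line 0.85 [319. 199.] [ 525. -231.  116.]
[  23.   20.   -3.  104.    1.   56. -114.]
```

View pics/c2.png

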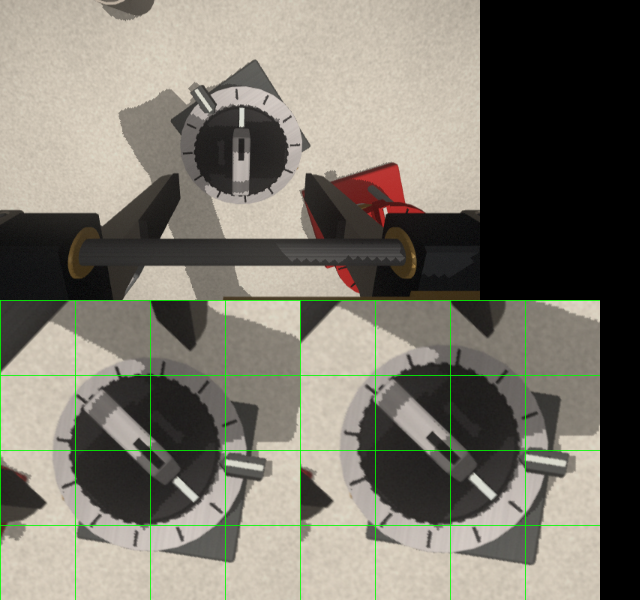

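The wrist view shows the bar vertical and centred between the fingers at column 241. The line is at about -43° and the index at about -8.5°, so the wheel is 35° clockwise. I'll descend and grip.

Call:
jog_arm(
  steps=[
    [1, 0, -0.2, 2, 0],
    [1, 0, 0, 2, 0],
    [1, 0, 0, 2, 0],
    [1, 0, 0, 1.9, 0],
    [1, 0, 0, 0, 0],
  ],
)

```text
clock: 3.73
ee_pos: [519.2, -228.4, 121.1]
tcp_rot: [[0.726, -0.688, -0.006], [-0.688, -0.726, 0.002], [-0.006, 0.002, -1.0]]
contact_force: [-0.5, 0.6, -0.0]
opening: 91.9
finger_force: 0.0
```

Call:
jog_arm(
  steps=[
    [0, 0, 0, 0, 0],
    [0, 0, 0, 0, 0],
    [0, 0, 0, 0, 0],
    [0, 0, 0, 0, 0],
    [0, 0, 0, 0, 0],
  ],
  grip_force=30,
)

```text
clock: 4.15
ee_pos: [522.3, -229.5, 125.6]
tcp_rot: [[0.725, -0.688, 0.002], [-0.688, -0.725, -0.001], [0.002, -0.001, -1.0]]
contact_force: [0.6, -1.1, 0.3]
opening: 60.7
finger_force: 0.0
```

Call:
jog_arm(
  steps=[
    [0, 0, 0, 0, 0],
    [0, 0, 0, 0, 0],
    [0, 0, 0, 0, 0],
    [0, 0, 0, 0, 0],
    [0, 0, 0, 0, 0],
  ],
)

```text
clock: 4.57
ee_pos: [521.7, -229.3, 124.6]
tcp_rot: [[0.725, -0.688, -0.0], [-0.688, -0.725, -0.0], [-0.0, 0.0, -1.0]]
contact_force: [-0.1, -0.2, -0.6]
opening: 27.1
finger_force: 0.0
```

Call:
jog_arm(
  steps=[
    [0, 0, 0, 0, 0],
    [0, 0, 0, 0, 0],
    [0, 0, 0, 0, 0],
    [0, 0, 0, 0, 0],
    [0, 0, 0, 0, 0],
  ],
)

```text
clock: 4.98
ee_pos: [520.5, -230.6, 124.5]
tcp_rot: [[0.724, -0.689, -0.002], [-0.689, -0.724, -0.001], [-0.0, 0.002, -1.0]]
contact_force: [-3.9, -3.5, 2.0]
opening: 16.1
finger_force: 30.0
```

Call:
jog_arm(
  steps=[
    [0, 0, 0, 0, -0.08],
    [0, 0, 0, 0, -0.08],
    [0, 0, 0, 0, -0.08],
    [0, 0, 0, 0, -0.08],
    [0, 0, 0, 0, -0.08],
  ],
)

```text
clock: 5.4
ee_pos: [520.8, -230.3, 124.5]
tcp_rot: [[0.937, -0.349, -0.001], [-0.349, -0.937, -0.001], [-0.001, 0.001, -1.0]]
contact_force: [-3.8, -2.9, 1.3]
opening: 16.0
finger_force: 30.0
```

Call:
jog_arm(
  steps=[
    [0, 0, 0, 0, -0.08],
    [0, 0, 0, 0, -0.08],
    [0, 0, 0, 0, -0.08],
    [0, 0, 0, 0, -0.08],
    [0, 0, 0, 0, -0.08],
  ],
)

```text
clock: 5.82
ee_pos: [520.8, -230.1, 124.5]
tcp_rot: [[0.999, 0.044, -0.002], [0.044, -0.999, -0.001], [-0.002, 0.0, -1.0]]
contact_force: [-3.7, -1.8, 2.2]
opening: 15.7
finger_force: 30.0
```

Call:
jog_arm(
  steps=[
    [0, 0, 0, 0, -0.08],
    [0, 0, 0, 0, -0.08],
    [0, 0, 0, 0, -0.08],
    [0, 0, 0, 0, -0.08],
    [0, 0, 0, 0, -0.05],
  ],
)

```text
clock: 6.23
ee_pos: [520.8, -229.8, 124.5]
tcp_rot: [[0.916, 0.402, -0.002], [0.402, -0.916, -0.0], [-0.002, -0.0, -1.0]]
contact_force: [-3.9, -1.4, 2.2]
opening: 16.0
finger_force: 30.0
```

Call:
jog_arm(
  steps=[
    [0, 0, 0, 0, 0],
    [0, 0, 0, 0, 0],
    [0, 0, 0, 0, 0],
  ],
)

```text
clock: 6.48
ee_pos: [520.8, -229.8, 124.5]
tcp_rot: [[0.918, 0.397, -0.002], [0.397, -0.918, -0.0], [-0.002, -0.0, -1.0]]
contact_force: [-4.9, -1.7, 3.0]
opening: 15.7
finger_force: 30.0
```

```bash
python3 look.py w3.png; python3 geo.py w3.png 525 -230
python3 - <<'E'
from h import *
a=cv2.imread("pics/w3.png");b=cv2.imread("pics/rect_w3.png")
b=cv2.resize(b,(600,300));c=np.zeros((600,640,3),np.uint8);c[:300,:480]=cv2.resize(a,(480,300));c[300:,:600]=b
cv2.imwrite("pics/c3.png",c)
E
```

```text
6.4833 [ 520.8 -229.8  124.5] [[0.918, 0.397, -0.002], [0.397, -0.918, -0.0], [-0.002, -0.0, -1.0]] [-4.9 -1.7  3. ]
cam [ 591. -198.  294.] 335.0
cell 0.87 [312. 381.] [ 412. -268.   97.]
cell 0.8 [327. 194.] [ 544. -221.   97.]
wheel_bar 0.82 [327. 220.] [ 549. -219.  160.]
wheel_line 0.65 [321. 220.] [ 533. -222.  116.]
```

View pics/c3.png

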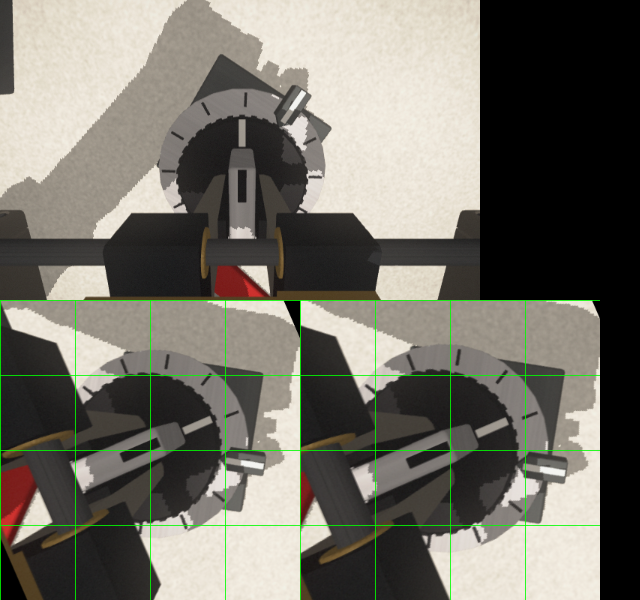

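The line, level with the fingers, now stands at +23.4° with the index at about -8°, so it is 31° beyond. I'll turn back clockwise 0.545 rad.

Call:
jog_arm(
  steps=[
    [0, 0, 0, 0, 0.07],
    [0, 0, 0, 0, 0.07],
    [0, 0, 0, 0, 0.07],
    [0, 0, 0, 0, 0.07],
    [0, 0, 0, 0, 0.07],
  ],
)

```text
clock: 7.1
ee_pos: [520.9, -230.0, 124.5]
tcp_rot: [[0.998, 0.055, -0.002], [0.055, -0.998, -0.001], [-0.002, 0.001, -1.0]]
contact_force: [-5.3, -3.3, 1.9]
opening: 16.0
finger_force: 30.0
```

Call:
jog_arm(
  steps=[
    [0, 0, 0, 0, 0.07],
    [0, 0, 0, 0, 0.06],
    [0, 0, 0, 0, 0.04],
    [0, 0, 0, 0, 0.025],
    [0, 0, 0, 0, 0],
  ],
)

```text
clock: 7.52
ee_pos: [520.8, -230.2, 124.5]
tcp_rot: [[0.991, -0.137, -0.002], [-0.137, -0.991, -0.001], [-0.001, 0.001, -1.0]]
contact_force: [-5.0, -3.8, 2.1]
opening: 16.2
finger_force: 30.0
```

Call:
jog_arm(
  steps=[
    [0, 0, 0, 0, 0],
    [0, 0, 0, 0, 0],
  ],
)

```text
clock: 7.68
ee_pos: [520.8, -230.2, 124.5]
tcp_rot: [[0.991, -0.136, -0.002], [-0.136, -0.991, -0.001], [-0.001, 0.001, -1.0]]
contact_force: [-4.7, -4.4, 2.3]
opening: 15.5
finger_force: 30.0
```

```bash
python3 look.py w4.png
```

```text
7.6833 [ 520.8 -230.2  124.5] [[0.991, -0.136, -0.002], [-0.136, -0.991, -0.001], [-0.001, 0.001, -1.0]] [-4.7 -4.4  2.3]
cam [ 597. -239.  294.] 335.0
cell 0.85 [327. 193.] [ 545. -235.   97.]
cell 0.65 [344. 376.] [ 409. -229.   97.]
wheel_bar 0.68 [326. 218.] [ 551. -234.  160.]
wheel_line 0.7 [320. 221.] [ 535. -229.  116.]
```

View pics/w4.png

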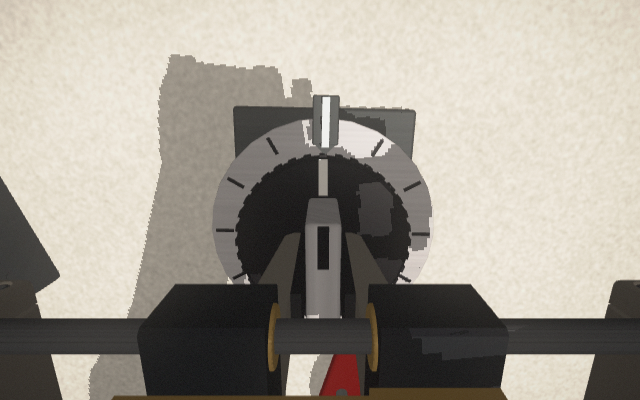

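The line's end, at column 323, stands at the index, at column 326. Both are well within tolerance. I'll release and lift.

Call:
jog_arm(
  steps=[
    [0.6, 0, 0, 0, 0],
    [0.6, 0, 0, 0, 0],
    [0.6, 0, 0, 0, 0],
    [0.6, 0, 0, 0, 0],
    [0.6, 0, 0, 0, 0],
  ],
)

```text
clock: 8.3
ee_pos: [522.1, -228.8, 124.6]
tcp_rot: [[0.991, -0.134, 0.0], [-0.134, -0.991, 0.0], [0.0, -0.0, -1.0]]
contact_force: [0.2, -0.2, -1.6]
opening: 47.0
finger_force: 0.0
```

Call:
jog_arm(
  steps=[
    [0.6, 0, 0, -1, 0],
    [0.6, 0, 0, -2, 0],
    [0.6, 0, 0, -3, 0],
    [0.6, 0, 0, -3, 0],
    [0.6, 0, 0, -2, 0],
  ],
)

```text
clock: 8.72
ee_pos: [522.8, -229.4, 238.2]
tcp_rot: [[0.991, -0.134, 0.004], [-0.134, -0.991, -0.001], [0.004, 0.001, -1.0]]
contact_force: [0.8, -0.2, -0.5]
opening: 55.3
finger_force: 0.0
```

Call:
jog_arm(
  steps=[
    [0.6, 0, 0, 0, 0],
    [0.6, 0, 0, 0, 0],
    [0.6, 0, 0, 0, 0],
  ],
)

```text
clock: 8.97
ee_pos: [521.2, -229.1, 234.1]
tcp_rot: [[0.991, -0.134, -0.001], [-0.134, -0.991, 0.0], [-0.001, -0.0, -1.0]]
contact_force: [1.0, -0.3, -0.8]
opening: 55.2
finger_force: 0.0
```

```bash
python3 look.py w5.png
```

```text
8.9667 [ 521.2 -229.1  234.1] [[0.991, -0.134, -0.001], [-0.134, -0.991, 0.0], [-0.001, -0.0, -1.0]] [ 1.  -0.3 -0.8]
cam [ 597. -238.  404.] 335.0
cell 0.91 [324. 174.] [ 535. -231.   97.]
cell 0.81 [361. 362.] [ 321. -244.   97.]
wheel_bar 0.77 [325. 191.] [ 535. -231.  160.]
wheel_bar 0.63 [385. 378.] [ 358. -262.  160.]
wheel_line 0.83 [387. 378.] [ 315. -268.  116.]
wheel_line 0.63 [323. 191.] [ 524. -228.  116.]
```

View pics/w5.png

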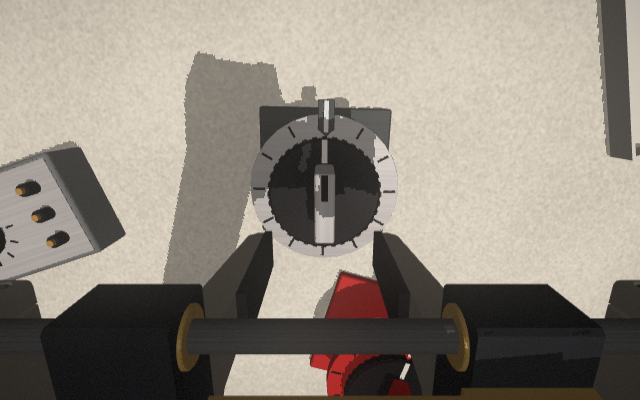

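The line at (324,150) stands at the index at (326,115), and the gripper is clear.

```bash
python3 -c "
from cell import ticket
print(ticket.close_job())"
```

```text
the job is handed in; nothing more can be done
None
```

I turned the wheel anticlockwise to about 31° past the index, brought it back clockwise to within about 2° of the index without reversing, let go and handed the job in at about 9 s; no verdict was returned, and I could not read the backlash joint directly.

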